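# Nip up the stand's clamp nut between its posts

### The arm

A 6-joint arm with a two-finger parallel gripper is mounted at the origin on the work surface. World frame = base frame: x ahead of the robot, y to its left, z up, the work surface at z = 0. Lengths are in mm, angles in degrees, forces in N, time in s.
With the tool pointing down it reaches from about 300 to 850 mm from the base axis. Payload 4.2 kg.
Tool frame: the origin (TCP) lies at the very end of the fingers, on their centre line; the grasp point (between the pads) lies 19 mm behind it; x points along the fingers, z is the direction in which the jaws open and shut, and the axes are right-handed (so a half turn about x gives the same grasp; the last joint's range is limited). The gripper opens to 91 mm and grips with 3 to 60 N. Pads are 32 mm wide; open, the fingers measure 118 mm over their backs; the gripper's body (76 mm by 178 mm) begins 60 mm behind the grasp point.
Start: joints at [69.213, 18.312, 89.639, -0, 72.044, -1.146], TCP at [193.275, 541.561, 213.976] pointing down, gripper open.
Joint ranges: [-177.97, 177.97], [-48.28, 115.42], [12.27, 149.76], [-77.06, 257.06], [2.81, 150.46], [-146.56, 146.56]. Speed limits (degrees/s): [147.25, 147.25, 180, 180, 180, 180].

### API

Orientations are given as [roll, pitch, yaw] about the fixed x, y, z axes, in that order (R = Rz(yaw) Ry(pitch) Rx(roll)).
In Python, from workcell import state, grab_frame, camera_info, env, search_frame, place_of gives the robot as it stands.
- The arm moves only by the tool drive_tool, never from a script. Its argument "plan" is a list of rows, each a list of 7 numbers: the turn, a rotation vector about the world's x, y, z in degrees, then the shift along the world's x, y, z in mm, then the finger opening in mm, from 0 to 91.2. In form: [[wx, wy, wz, dx, dy, dz, jaw], ...]. A call has 1 to 10 rows; each row is the pose to reach, as a shift and turn from the pose measured when the call began; what a row does not reach only later rows make up. A row lasts 1/8 s, in which the tool goes at most 62.5 mm and 10.7 degrees, less where a joint would pass 70% of its speed; a pose out of reach is approached as far as the arm can. A call with a gripper value outside its range is refused whole. The fingers move at their own pace and stop on an object; "grip_force" is the grip in N (left out, the last holds). Time passes only in rows, so rows that repeat a pose let the fingers close. It gives the time, the measured TCP pose, the force and the opening at its end, in the units of the state.
- state(): the state, without advancing time (a new reading comes with each control period).
- grab_frame(name): name is "scene" or "top"; returns the picture (480x640x3 uint8, red, green, blue); there is no depth.
- camera_info(name): a dict with "intrinsics" (3x3 intrinsics, pixels), "origin" and "orientation" of the camera in the world. Camera axes: x right, y down, z forward; pixel columns grow to the right and rows downward; lengths in mm; the calibration is good to about 2 mm. A picture is of the moment at which its call begins. camera_info takes no time and is no camera call.
- env.job_done(): hands the job in, once; it reports no verdict.
Trained networks look in the newest picture that a camera, given by its name, has taken for a name from the list of things; names that differ only in an ending like _2 or _b are one class to them, and where a whole thing is asked for, a point or a joint stands for the part that bears it (a point fixed in the world has none). Each returns a list of dicts, best first, with "p" (0 to 1); they miss things now and then, are a little off and sometimes report something else, mostly with a low value. They report only what shows in the picture. A call takes as long as a camera call.
- search_frame(camera, label): "rect" ([left, top, right, bottom] as shares, 0 to 1, of the picture: columns of its width, rows of its height, round what is visible of it).
- place_of(camera, label): "location" ([column, row] as shares, 0 to 1, of the picture: columns of its width, rows of its height: a listed point, or the origin of a listed thing).
The state is a dict: "time_s": time; "qpos": joint angles; "qvel": joint speeds; "effort": joint torques, N m; "ee_pos": TCP position; "ee_rot": TCP orientation; "force": force on the tool from outside, world axes, zero at the start; "torque": the same for the moment, N m; "gripper_width": finger opening in mm.
Only numpy, scipy, OpenCV 4.12 (cv2) and the standard library are available. Lean on these libraries where they do the work, as an engineer would, in place of code of your own. Each camera call takes 0.05 s, during which the arm holds its last target. There are 200 camera calls.

### The job

Take the ring spanner lying on the bench, fit it over the hexagon nut of the apparatus stand and turn the nut clockwise until it is fully home and snug, in short swings, lifting the spanner off and fitting it back each time, because the two posts block a full turn. Feel for the end: pull it up to about 10 N on the spanner's grip (never beyond 18 N there), do not drive the spanner hard into the posts, and keep clear of the glassware. Then lay the spanner flat on the bench beside the stand and let go.

Things in the scene. Friction and masses are not known exactly. Their poses are not given: they have to be found in the camera images.
- spanner_grip (a point): Centre of the bar handle of a loose steel ring spanner (0.3 kg), where to grip it; it lies flat on the bench left or right of the stand. The bar is 14 mm wide (y), 16 mm high (8 below this point), reaching 100 mm towards -x and 75 mm towards +x, where the closed ring begins. +x points along the handle to the ring, z up.
- spanner_ring (a point): Centre of the ring at its underside: 100 mm from spanner_grip along +x, 8 mm lower, same axes. Ring 12 mm high, 60 mm across outside; hexagonal through hole 38.2 mm across flats, one flat facing along the handle: it fits when the spanner's yaw equals the nut's plus a multiple of 60 degrees. On the nut it has free play of about 7 degrees either way.
- stand: Fixed apparatus stand: white stone slab 150 x 170 x 25 mm with a boss and, 72 mm behind the nut (towards +x), a 12 mm rod 150 mm high with a clamp head (26 x 34 mm). Origin: on the bench under the nut's axis; z up; -x is its open front, roughly towards the robot. The slab reaches 55 mm in front of the origin, 95 mm behind and 85 mm to either side.
- posts: Two fixed upright steel posts, 14 mm in diameter, tops 90 mm above the bench, 62 mm from the nut's axis, one at 59 degrees to each side of the stand's front (-x). Origin and axes as the stand. The spanner on the nut, handle out through the front, can swing about 46 degrees to either side before its bar meets a post.
- nut_seat (a point): Centre of the underside of the hexagon nut, on its upright axis, 51 mm above the bench; turns with the nut. 36 mm across flats; flats face this x axis and every 60 degrees on. Straight for 11 mm, then a 5 mm cone (radius 17.8 to 13), then a 16 mm stud, 4 mm high, top 71 mm above the bench. A fully fitted ring lies on the 54 mm round plate under the nut, at this height.
- nut (a joint): Turn of the nut on its plate, rad: negative before home (starts at about -2.1 to -1.6), grows clockwise seen from above, 0 = fully home against a solid stop. Running friction 0.3 N m (3 N at the grip); it stays where it is left.
- bed (a joint): Springy twist of the round plate under the nut, rad, clockwise positive, 30 N m per rad, so it shows the tightening torque: 0.02 is 0.6 N m (6 N at the grip, 100 mm from the axis), snug once the nut is home; 0.06 is 1.8 N m (18 N), over-tight. A hand that also twists the handle adds its own moment to this. It springs back when the spanner is let go.
- beaker: Loose open glass beaker, 80 mm in diameter, 100 mm high, standing on the other side of the stand from the spanner. Origin: centre of its underside. To be left alone.
- reagent: Loose amber reagent bottle, 68 mm in diameter, 150 mm high, behind the stand on the left. Origin: centre of its underside. To be left alone.
- mortar: Loose white porcelain mortar bowl, 100 mm in diameter, 60 mm high, behind the stand on the right. Origin: centre of its underside. To be left alone.

How it is judged (in metres and radians):
On the way, in this order (a step that is already met when the one before it is completed fails the run):
1. the spanner's ring is fitted fully over the nut (horizontal distance between spanner_ring and nut_seat below 0.004 m and z of spanner_ring in the frame of nut_seat below 0.005 m and angle between spanner_ring's own z axis and vertical below 0.12 rad), for 0.1 s.
2. with the spanner on it, the nut is home (within 0.05 rad) and pulled up to at least 0.6 N m (6 N at the grip) (all of step 1 and value of joint nut above -0.05 rad and value of joint bed above 0.02 rad), for 0.2 s.
At the end, for the whole second after the job is handed in: The nut is home (within 0.06 rad of its stop) and the spanner lies flat on the bench (grip centre below 13 mm, underside of the ring below 6 mm, tilt under 0.1 rad), at rest and let go (value of joint nut above -0.06 rad and height (world z) of spanner_grip below 0.013 m and height (world z) of spanner_ring below 0.006 m and angle between spanner_grip's own z axis and vertical below 0.1 rad and linear speed of spanner below 0.02 m/s); the robot touches nothing.
It fails at once if the nut is over-tightened: more than 1.8 N m (18 N at the grip) (value of joint bed above 0.06 rad).
It fails at once if the spanner is driven into a post with more than 25 N (contact force between spanner and posts above 25 N).
It fails at once if the beaker, the bottle or the mortar is moved by more than 20 mm (distance of any of beaker, reagent, mortar from where it was at the start of the episode above 0.02 m).
It also fails if it takes over 72 s, if anything falls off the work surface, if the arm or the gripper's body presses on something with over 40 N, if the wrist force passes 120 N, or if a joint passes its speed limit or range.

## Working session

There is one attempt and no reset: what is moved stays moved. The work goes in short steps, Python scripts to look and compute and a tool call to move; the robot and the scene stay as the last step left them, time stands still between calls to the robot, and variables do not carry over. Pictures are saved under pics/ and viewed, about 8 in all and at most 12, crops included, and the job is handed in when it is done.

Besides the shell and the picture viewer there is one more tool, called after "Emit:" in YAML: its name, and indented under it one key for each argument. drive_tool: Moves the arm, as the interface text tells. Its arguments: {"type":"object","properties":{"plan":{"type":"array"},"grip_force":{"type":"number"}},"required":["plan"]}

```bash
mkdir -p pics; cat > h.py <<'E'
import numpy as np, cv2
from workcell import state, grab_frame, camera_info, env, search_frame, place_of
def cam(n):
    c=camera_info(n); K=np.array(c["intrinsics"]); o=np.array(c["origin"],float); R=np.array(c["orientation"],float)
    if R.shape!=(3,3):
        from scipy.spatial.transform import Rotation as Ro
        R=Ro.from_euler('xyz',R,degrees=True).as_matrix()
    return K,o,R
def ray(n,px):
    K,o,R=cam(n); d=R@np.linalg.inv(K)@np.array([px[0],px[1],1.]); return o,d/np.linalg.norm(d)
def atz(n,px,z):
    o,d=ray(n,px); return o+d*(z-o[2])/d[2]
def tri(a,b):
    (o1,d1),(o2,d2)=ray("scene",a),ray("top",b)
    A=np.stack([d1,-d2],1); s=np.linalg.lstsq(A,o2-o1,rcond=None)[0]
    p,q=o1+s[0]*d1,o2+s[1]*d2; return (p+q)/2,np.linalg.norm(p-q)
def proj(n,P):
    K,o,R=cam(n); v=K@R.T@(np.array(P,float)-o); return v[:2]/v[2]
E
python3 - <<'E'
from h import *
print(camera_info("scene"),camera_info("top"))
s=state(); print(s)
for n in("scene","top"): cv2.imwrite(f"pics/{n}0.png",grab_frame(n)[:,:,::-1])
L={}
for l in["spanner_grip","spanner_ring","stand","posts","nut_seat","beaker","reagent","mortar"]:
    for n in("scene","top"):
        r=place_of(n,l); L[n,l]=r; print(n,l,[(np.round(np.array(i["location"])*[640,480],1),round(i["p"],2)) for i in r[:2]])
    if L["scene",l] and L["top",l]:
        print("   ",*[np.round(x,1) for x in tri(*[np.array(L[n,l][0]["location"])*[640,480] for n in("scene","top")])])
E
```

```text
{'intrinsics': array([[620.66293092,   0.        , 311.66582711],
       [  0.        , 620.66293092, 244.32648528],
       [  0.        ,   0.        ,   1.        ]]), 'origin': array([1495.3517583 ,  223.58771876,  977.42216299]), 'orientation': array([-134.32531817,   -1.28185374,  106.34173464])} {'intrinsics': array([[573.91898636,   0.        , 330.58496157],
       [  0.        , 573.91898636, 240.0488052 ],
       [  0.        ,   0.        ,   1.        ]]), 'origin': array([ 480.95037392,  -19.12578542, 1236.70209952]), 'orientation': array([-1.74263472e+02,  6.06835408e-02, -8.94973263e+01])}
{'time_s': 0.0, 'qpos': array([ 6.92152339e+01,  1.83519978e+01,  8.97052867e+01, -2.36335359e-03,
        7.20443386e+01, -1.14711230e+00]), 'qvel': array([ 0.06080828,  0.10263531, -0.01862516,  0.10270221,  0.01610802,
       -0.07221652]), 'effort': array([ 1.30279866e-03, -4.12465096e+01, -2.31972027e+01,  7.29595008e-02,
        4.58155631e-02, -1.57788577e-04]), 'ee_pos': array([193.08627692, 541.0807919 , 213.12429528]), 'ee_rot': array([-179.88047207,   89.89835204, -109.517
[... 393 characters left out ...]
[ 591.6 -313.3    6.6] 1.4
scene stand [(array([285.4, 278.4]), 0.65)]
top stand [(array([351.1, 224.2]), 0.71)]
    [641.  -61.9  -4.9] 1.6
scene posts [(array([437. , 352.2]), 0.3)]
top posts []
scene nut_seat [(array([288.1, 259.1]), 0.62)]
top nut_seat [(array([351.7, 217.8]), 0.59)]
    [645.1 -57.6  60. ] 5.1
scene beaker [(array([465.9, 258.7]), 0.59)]
top beaker [(array([184.6, 296.4]), 0.59), (array([203.6, 175.3]), 0.34)]
    [480.3 297.3   9.4] 8.4
scene reagent [(array([437.8, 354.7]), 0.65)]
top reagent [(array([199.6, 176.2]), 0.67)]
    [743.7 275.8  -4.4] 6.7
scene mortar [(array([193.7, 272.9]), 0.95)]
top mortar [(array([438.9, 200.5]), 0.92)]
    [ 693.  -251.1    4.6] 0.4
```

View pics/scene0.png

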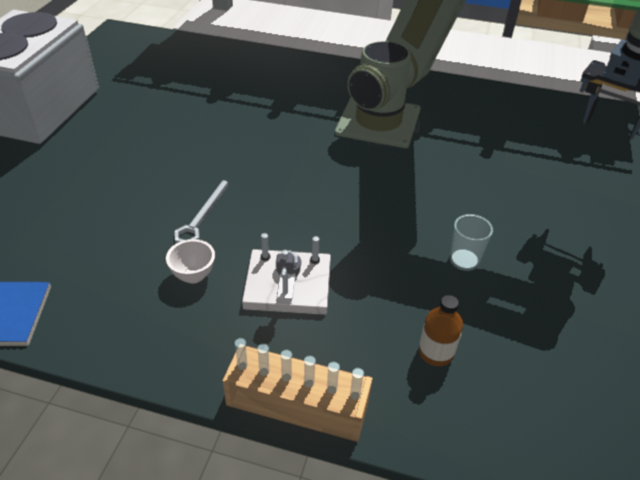

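```bash
python3 - <<'E'
from h import *
im=cv2.imread("pics/top0.png")
a=cv2.resize(im[165:345,280:500],None,fx=3.6,fy=3.3,interpolation=cv2.INTER_CUBIC)
cv2.imwrite("pics/topc.png",cv2.resize(im[165:315,280:480],(800,600),interpolation=cv2.INTER_CUBIC))
E
```

```text
(no output)
```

View pics/topc.png

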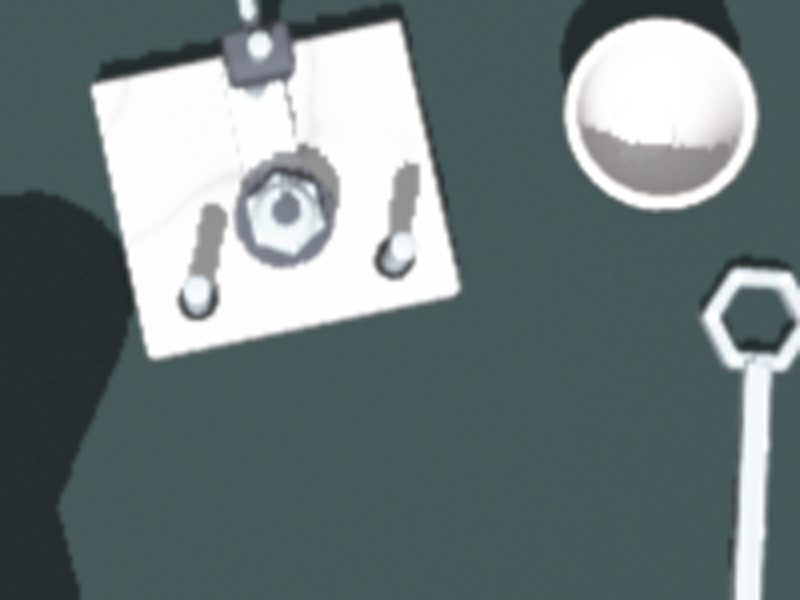

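The scene shows the spanner to the right of the stand: ring at about (186,235), grip at (205,208). The stand is at (287,275) with two front posts, the mortar is next to the ring, and the beaker and bottle are far left. In the top crop, the nut is at about (285,210), i.e. (351,217.5) in the full frame. The slab's front edge gives a stand yaw of about +12°.

```bash
python3 - <<'E'
from h import *
from scipy.spatial.transform import Rotation as Ro
im=cv2.imread("pics/top0.png"); sc=cv2.imread("pics/scene0.png")
R=Ro.from_euler('xyz',state()["ee_rot"],degrees=True).as_matrix(); print("tool\n",R.round(3))
g=im.min(2)
# spanner in top: bright region near handle
m=(g>130).astype(np.uint8); m[:, :440]=0; m[:228]=0; m[345:]=0
n,lab,st,ce=cv2.connectedComponentsWithStats(m); k=1+st[1:,4].argmax(); print("spanner top",st[k])
ys,xs=np.where(lab==k); P=np.array([atz("top",(x,y),12) for x,y in zip(xs,ys)])[:,:2]
x0,x1=P[:,0].min(),P[:,0].max(); print("x range",x0,x1)
h=P[(P[:,0]<x1-75)&(P[:,0]>x0+5)]; c=h.mean(0); u=np.linalg.svd(h-c,full_matrices=False)[2][0]; u*=np.sign(u[0])
t=(P-c)@u; print("yaw",np.degrees(np.arctan2(u[1],u[0])),"ends",c+u*t.min(),c+u*t.max(),"len",np.ptp(t), "grip",c+u*(t.min()+100),"ring",c+u*(t.min()+200),"ring from far",c+u*(t.max()-30))
# stand corners top z=25 (crop px -> full)
cr=lambda x,y:(280+x/4-.375,165+y/4-.375)
for q in[(150,358),(460,292),(400,20),(93,88)]: print("corner",atz("top",cr(*q),25).round(1))
print("post tops",atz("top",cr(198,288),90).round(1),atz("top",cr(402,244),90).round(1),"stud",atz("top",cr(286,208),71).round(1))
def zoom(i,cx,cy,r,n): cv2.imwrite(n,cv2.resize(i[cy-r:cy+r,cx-r:cx+r],(560,560),interpolation=cv2.INTER_CUBIC))
zoom(im,351,218,20,"pics/nz_t.png")
a=cv2.imread("pics/nz_t.png"); zoom(sc,288,262,40,"pics/nz_s.png"); b=cv2.imread("pics/nz_s.png")
cv2.imwrite("pics/nz.png",cv2.resize(np.hstack([a,b]),(800,400)))
E
```

```text
tool
 [[ 0.    -0.942  0.336]
 [ 0.     0.336  0.942]
 [-1.    -0.     0.   ]]
spanner top [455 232  29 108 918]
x range 396.80600845548526 623.9456276353875
yaw -3.6796158113303914 ends [ 396.6348854  -302.43015049] [ 624.01143522 -317.05270194] len 227.8462517084311 grip [ 496.42873679 -308.84787794] ring [ 596.22258817 -315.2656054 ] ring from far [ 594.0732798 -315.1273837]
corner [572.5  11.5  25. ]
corner [ 609.  -152.7   25. ]
corner [ 755.6 -120.8   25. ]
corner [717.2  43.6  25. ]
post tops [603.  -13.9  90. ] [ 626.2 -116.4   90. ] stud [646.7 -58.5  71. ]
```

View pics/nz.png

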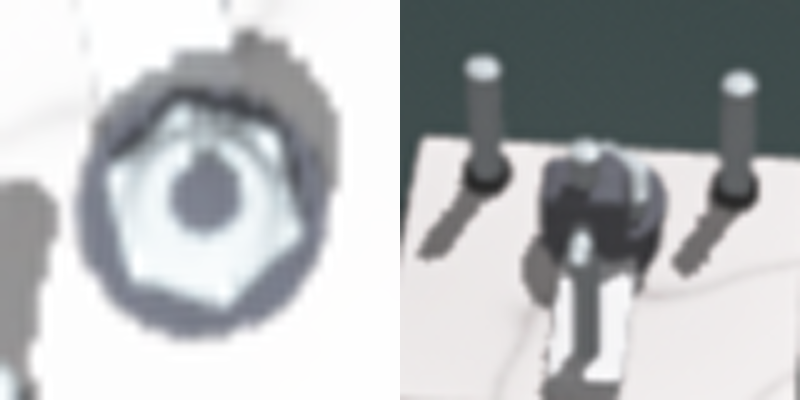

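The zoom shows the nut's hexagon with vertices near (108,175), (135,280), (228,308) and (300,235), with the stud at (205,192). In the scene view, the post tops are at (483,68) and (740,85) in the panel.

```bash
python3 - <<'E'
from h import *
V=[(108,175),(135,280),(228,308),(300,235),(270,115),(180,98)]
W=np.array([atz("top",(331+x/10-.45,198+y/10-.45),62)[:2] for x,y in V]); c=(W[:3]+W[3:]).mean(0)/2
print("hex centre",c,"radii",np.linalg.norm(W-c,axis=1).round(1),"vertex ang mod60",(np.degrees(np.arctan2(*(W-c).T[::-1]))%60).round(1))
for q,w in[((200,192-0),(284.8,251.8))]: pass
tp=lambda x,y:(280+x/4-.375,165+y/4-.375); sp=lambda x,y:(248+(x-400)/5-.4,222+y/5-.4)
print("postL",tri(sp(740,85),tp(198,288)),"postR",tri(sp(483,68),tp(402,244)),"stud",tri(sp(585,150),tp(286,208)))
# ring hole centre in top
print("ringhole",atz("top",tp(755,312),12))
E
```

```text
hex centre [645.64260343 -58.39095982] radii [20.5 21.6 22.7 21.1 22.8 22.2] vertex ang mod60 [14.7 19.4 13.2 11.3 23.1 13. ]
postL (array([602.1812545 , -11.64871921,  92.69781013]), np.float64(4.670702055737783)) postR (array([ 625.31454531, -114.61197022,   93.60219392]), np.float64(2.9834806063921055)) stud (array([645.72513721, -60.1139102 ,  81.19300309]), np.float64(3.967190373647449))
ringhole [ 600.97507102 -312.09265835   12.        ]
```

Emit:
drive_tool:
  plan:
    - [0,0,-10,18,-52,0,60]
    - [0,0,-20,37,-104,0,60]
    - [0,0,-30,55,-156,0,60]
    - [0,0,-40,74,-208,0,60]
    - [0,0,-50,92,-260,0,60]
    - [0,0,-60,110,-312,0,60]
    - [0,0,-70,129,-364,0,60]
    - [0,0,-80,147,-416,0,60]
    - [0,0,-90,166,-468,0,60]
    - [0,0,-100,184,-520,0,60]

```text
time_s: 2.15
ee_pos: [377.8, 19.8, 214.4]
ee_rot: [36.1, 89.9, 6.1]
force: [1.8, 0.6, 0.1]
gripper_width: 60.2
```

Emit:
drive_tool:
  plan:
    - [0,0,-9,17,-47,0,60]
    - [0,0,-18,34,-94,-10,60]
    - [0,0,-27,51,-141,-25,60]
    - [0,0,-36,68,-188,-45,60]
    - [0,0,-45,85,-235,-65,60]
    - [0,0,-54,102,-282,-85,60]
    - [0,0,-64,118,-329,-114,60]
    - [0,0,-64,118,-329,-114,60]
    - [0,0,-64,118,-329,-114,60]

```text
time_s: 3.28
ee_pos: [495.5, -308.7, 100.4]
ee_rot: [19.8, 90.0, -74.2]
force: [-1.2, 0.2, 0.5]
gripper_width: 60.2
```

```bash
cat >> h.py <<'E'
from scipy.spatial.transform import Rotation as Ro
def tool():
    s=state(); R=Ro.from_euler('xyz',s["ee_rot"],degrees=True).as_matrix()
    j=R[:,2]; print("t",round(s["time_s"],2),"pos",s["ee_pos"].round(1),"jaw yaw",round(np.degrees(np.arctan2(j[1],j[0])),2),"down",R[:,0].round(3),"w",round(s["gripper_width"],1),"F",s["force"].round(1),"T",s["torque"].round(2))
    return s,R
E
python3 - <<'E'
from h import *
tool(); print(state()["qpos"].round(1))
im=grab_frame("top")[:,:,::-1]; cv2.imwrite("pics/t1.png",cv2.resize(im[220:360,380:540],(640,560),interpolation=cv2.INTER_CUBIC))
print([place_of("top","spanner_ring")[:1],place_of("scene","spanner_ring")[:1]])
E
```

```text
t 3.27 pos [ 495.5 -308.7  100.4] jaw yaw -93.94 down [ 0.    -0.001 -1.   ] w 60.2 F [-1.2  0.2  0.5] T [-0.02  0.26  0.02]
[-33.   24.4  97.8  -0.   57.8  60.9]
[[{'location': [0.7266, 0.51], 'p': 0.7}], [{'location': [0.2911, 0.4892], 'p': 0.7}]]
```

View pics/t1.png

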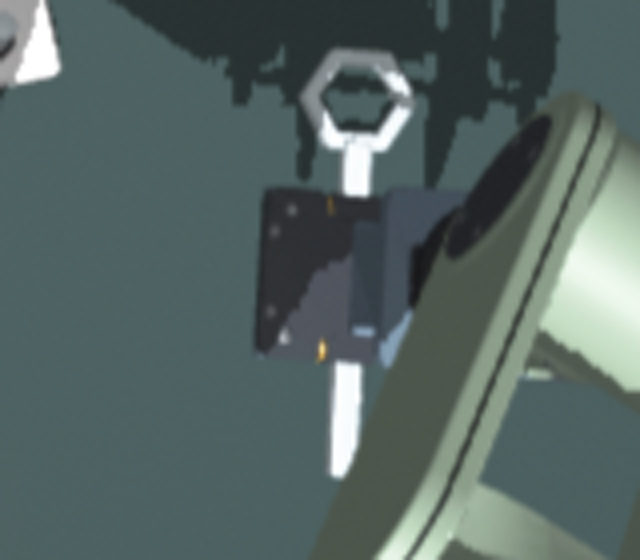

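The ring hole is at about (358,98) in the crop, and the handle runs under the gripper to about (342,475), so the tool is above the grip and aligned. I'll descend and grip.

Emit:
drive_tool:
  plan:
    - [0,0,0.2,1,0,-30,50]
    - [0,0,0.2,1,0,-60,50]
    - [0,0,0.2,1,0,-80,50]
    - [0,0,0.2,1,0,-92,50]
    - [0,0,0.2,1,0,-97,50]
    - [0,0,0.2,1,0,-97,10]
    - [0,0,0.2,1,0,-97,10]
    - [0,0,0.2,1,0,-97,10]
    - [0,0,0.2,1,0,-97,10]
    - [0,0,0.2,1,0,-97,10]
  grip_force: 50

```text
time_s: 4.68
ee_pos: [497.1, -308.4, 4.9]
ee_rot: [52.4, 89.8, -41.2]
force: [-0.8, 1.0, 1.5]
gripper_width: 13.5
```

```bash
python3 -c "
from h import *
tool()"
```

```text
t 4.67 pos [ 497.1 -308.4    4.9] jaw yaw -93.68 down [ 0.003 -0.002 -1.   ] w 13.5 F [-0.8  1.   1.5] T [0.06 0.18 0.03]
```

Emit:
drive_tool:
  plan:
    - [0,0,0,0,0,25,10]
    - [0,0,0,0,0,65,10]
    - [0,0,0,0,0,105,10]
    - [0,0,10,15,36,105,10]
    - [0,0,20,31,72,105,10]
    - [0,0,30,46,108,105,10]
    - [0,0,40,62,144,105,10]
    - [0,0,48.2,77,179.5,105,10]
    - [0,0,48.2,77,179.5,105,10]
    - [0,0,48.2,77,179.5,105,10]

```text
time_s: 5.92
ee_pos: [573.5, -129.1, 109.4]
ee_rot: [51.0, 89.9, 5.5]
force: [0.3, -0.7, -3.2]
gripper_width: 13.7
```

```bash
python3 - <<'E'
from h import *
s,R=tool(); print(s["qpos"].round(1))
im=grab_frame("top")[:,:,::-1]; sc=grab_frame("scene")[:,:,::-1]; cv2.imwrite("pics/t2_full.png",im); cv2.imwrite("pics/s2_full.png",sc)
p={}
for l in("spanner_ring","nut_seat"):
    for n in("top","scene"):
        r=place_of(n,l); 
        if r: p[n,l]=np.array(r[0]["location"])*[640,480]; print(n,l,p[n,l].round(1),round(r[0]["p"],2))
if ("top","spanner_ring") in p and ("scene","spanner_ring") in p: print(tri(p["scene","spanner_ring"],p["top","spanner_ring"]))
a=cv2.resize(im[185:265,310:410],(800,640)); 
cv2.imwrite("pics/t2.png",np.hstack([cv2.resize(im[188:248,320:380],(400,400),interpolation=cv2.INTER_CUBIC),cv2.resize(sc[205:305,240:340],(400,400),interpolation=cv2.INTER_CUBIC)]))
E
```

```text
t 5.92 pos [ 573.5 -129.1  109.4] jaw yaw -45.5 down [ 0.002  0.    -1.   ] w 13.7 F [ 0.3 -0.7 -3.2] T [-0.14  0.16 -0.04]
[-13.8  24.1  96.7   0.   59.1  31.7]
scene spanner_ring [287.9 240.6] 0.61
top nut_seat [352.8 218.4] 0.46
```

View pics/t2.png

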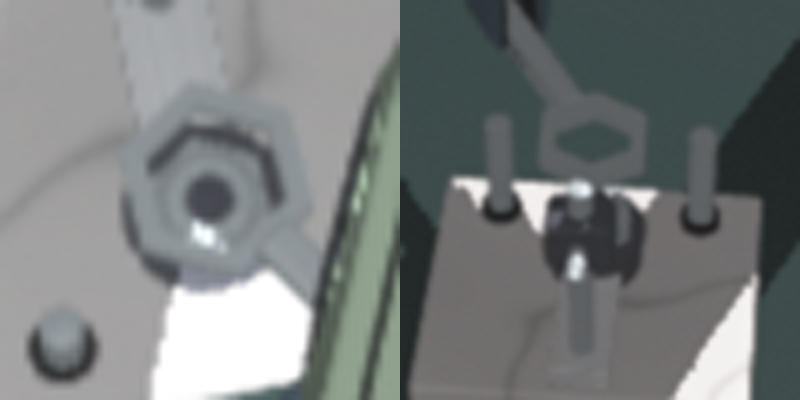

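Top panel: ring outline centre is at about (215,181) and the stud at (210,198). The ring's hexagon is turned the same way as the nut's, and the handle goes out to the front right.

```bash
python3 - <<'E'
from h import *
f=lambda x,y:(320+x*.15-.43,188+y*.15-.43); g=lambda x,y:(240+(x-400)/4-.4,205+y/4-.4)
for z in(115,117,119): print("ring top",atz("top",f(215,181),z).round(1))
V=[(125,165),(200,85),(285,115),(305,205),(235,270),(140,245)]
W=np.array([atz("top",f(*v),117)[:2] for v in V]); c=W.mean(0); print(c,np.linalg.norm(W-c,axis=1).round(1),(np.degrees(np.arctan2(*(W-c).T[::-1]))%60).round(1))
print("stud",atz("top",f(210,198),71).round(1), "postL",atz("top",f(62,325),90).round(1))
print("scene hole z111",atz("scene",g(595,143),111).round(1),"stud scene",atz("scene",g(580,188),71).round(1))
print("tri ring",tri(g(595,143),f(215,181)))
s=state(); t=np.radians(44.5); print("expected ring",s["ee_pos"][:2]+100*np.array([np.cos(t),np.sin(t)]))
E
```

```text
ring top [644.2 -58.4 115. ]
ring top [643.9 -58.3 117. ]
ring top [643.6 -58.3 119. ]
[643.99760823 -58.33563445] [27.  28.9 28.6 27.5 27.2 29.3] [20.5  9.1 13.9 15.2 12.8 11.3]
stud [645.3 -58.4  71. ] postL [603.6 -13.4  90. ]
scene hole z111 [641.7 -55.3 111. ] stud scene [636.4 -65.3  71. ]
tri ring (array([644.0028256 , -56.60395352, 113.00021853]), np.float64(3.8564306089254416))
expected ring [645.12292772 -59.54785192]
```

Emit:
drive_tool:
  plan:
    - [0,0,0,1.3,0,-10,10]
    - [0,0,0,1.3,0,-22,10]
    - [0,0,0,1.3,0,-32,10]
    - [0,0,0,1.3,0,-38,10]
    - [0,0,0,1.3,0,-41,10]
    - [0,0,0,1.3,0,-43,10]
    - [0,0,0,1.3,0,-43,10]

```text
time_s: 7.1
ee_pos: [575.3, -129.6, 67.1]
ee_rot: [49.8, 89.8, 4.3]
force: [-0.5, 0.5, -2.0]
gripper_width: 13.8
```

```bash
python3 -c "
from h import *
tool()"
```

```text
t 7.1 pos [ 575.3 -129.6   67.1] jaw yaw -45.56 down [ 0.004  0.    -1.   ] w 13.8 F [-0.5  0.5 -2. ] T [-0.15  0.22 -0.01]
```

Emit:
drive_tool:
  plan:
    - [0,0,0,0,0.5,-1.5,10]
    - [0,0,0,0,0.5,-3,10]
    - [0,0,0,0,0.5,-4.5,10]
    - [0,0,0,0,0.5,-6,10]
    - [0,0,0,0,0.5,-6,10]

```text
time_s: 7.72
ee_pos: [574.8, -129.0, 60.5]
ee_rot: [57.6, 89.9, 12.0]
force: [-1.3, 0.6, -2.5]
gripper_width: 13.9
```

```bash
python3 -c "
from h import *
tool()"
```

```text
t 7.72 pos [ 574.8 -129.    60.5] jaw yaw -45.56 down [ 0.002  0.001 -1.   ] w 13.9 F [-1.3  0.6 -2.5] T [-0.1   0.24  0.02]
```

Emit:
drive_tool:
  plan:
    - [0,0,0,0,0,-1.5,10]
    - [0,0,0,0,0,-3,10]
    - [0,0,0,0,0,-4,10]
    - [0,0,0,0,0,-5,10]
    - [0,0,0,0,0,-5,10]

```text
time_s: 8.35
ee_pos: [574.7, -129.0, 55.3]
ee_rot: [59.4, 89.9, 13.8]
force: [-0.2, 0.4, -2.3]
gripper_width: 13.7
```

```bash
python3 -c "
from h import *
tool()"
```

```text
t 8.35 pos [ 574.7 -129.    55.3] jaw yaw -45.56 down [ 0.002  0.001 -1.   ] w 13.7 F [-0.2  0.4 -2.3] T [-0.11  0.17  0.04]
```

```bash
cat >> h.py <<'E'
C=np.array([645.7,-58.5])
def table(angs,p,a0=0):
    v=np.array(p)-C
    for a in angs:
        t=np.radians(a); r=np.array([[np.cos(t),-np.sin(t)],[np.sin(t),np.cos(t)]])@v-v
        print(a,r.round(1),end="; ")
    print()
def moment():
    s,R=tool(); F=s["force"];T=s["torque"]; d=(s["ee_pos"][:2]-C)/1000
    print("moment on nut ccw+?",round(d[0]*F[1]-d[1]*F[0]+T[2],2), "rxF only",round(d[0]*F[1]-d[1]*F[0],2), "radius,yaw",np.linalg.norm(d).round(4),np.degrees(np.arctan2(-d[1],-d[0])).round(1))
E
python3 -c "
from h import *
moment(); table(range(-6,-73,-6),[574.7,-129.0])"
```

```text
t 8.35 pos [ 574.7 -129.    55.3] jaw yaw -45.56 down [ 0.002  0.001 -1.   ] w 13.7 F [-0.2  0.4 -2.3] T [-0.11  0.17  0.04]
moment on nut ccw+? -0.0 rxF only -0.04 radius,yaw 0.1 44.8
-6 [-7.   7.8]; -12 [-13.1  16.3]; -18 [-18.3  25.4]; -24 [-22.5  35. ]; -30 [-25.7  44.9]; -36 [-27.9  55.2]; -42 [-28.9  65.6]; -48 [-28.9  76.1]; -54 [-27.8  86.5]; -60 [-25.6  96.7]; -66 [-22.3 106.7]; -72 [-18.  116.2];
```

Emit:
drive_tool:
  plan:
    - [0,0,-6,-7,7.8,-0.5,10]
    - [0,0,-12,-13.1,16.3,-0.5,10]
    - [0,0,-18,-18.3,25.4,-0.5,10]
    - [0,0,-24,-22.5,35,-0.5,10]
    - [0,0,-24,-22.5,35,-0.5,10]

```text
time_s: 8.98
ee_pos: [551.2, -93.8, 54.7]
ee_rot: [6.8, 89.9, -62.6]
force: [-2.2, -0.2, -4.0]
gripper_width: 13.2
```

```bash
python3 -c "
from h import *
moment(); table(range(-6,-50,-6),state()['ee_pos'][:2])"
```

```text
t 8.97 pos [551.2 -93.8  54.7] jaw yaw -69.42 down [ 0.    -0.001 -1.   ] w 13.2 F [-2.2 -0.2 -4. ] T [-0.25  0.68  0.17]
moment on nut ccw+? 0.11 rxF only -0.06 radius,yaw 0.1009 20.5
-6 [-3.2 10.1]; -12 [-5.3 20.4]; -18 [-6.3 30.9]; -24 [-6.2 41.5]; -30 [-5. 52.]; -36 [-2.7 62.3]; -42 [ 0.6 72.3]; -48 [ 5.  81.9];
```

Emit:
drive_tool:
  plan:
    - [0,0,-6,-2.5,10.1,0,10]
    - [0,0,-12,-4.5,20.4,0,10]
    - [0,0,-18,-5.3,30.9,0,10]
    - [0,0,-24,-5.2,41.5,0,10]
    - [0,0,-30,-4.0,52,0,10]
    - [0,0,-36,-1.7,62.3,0,10]
    - [0,0,-42,1.6,72.1,0,10]
    - [0,0,-48,6,81.4,0,10]
    - [0,0,-48,6,81.4,0,10]

```text
time_s: 10.1
ee_pos: [555.9, -11.9, 54.5]
ee_rot: [-59.5, 89.8, -176.8]
force: [-5.0, 2.6, -0.3]
gripper_width: 13.3
```

```bash
python3 - <<'E'
from h import *
moment(); print(state()["qpos"].round(1))
im=grab_frame("top")[:,:,::-1]; sc=grab_frame("scene")[:,:,::-1]
cv2.imwrite("pics/t3.png",np.hstack([cv2.resize(im[188:248,320:380],(400,400),interpolation=cv2.INTER_CUBIC),cv2.resize(sc[205:305,240:340],(400,400),interpolation=cv2.INTER_CUBIC)]))
E
```

```text
t 10.1 pos [555.9 -11.9  54.5] jaw yaw -117.29 down [-0.004 -0.    -1.   ] w 13.3 F [-5.   2.6 -0.3] T [0.35 0.95 0.08]
moment on nut ccw+? 0.08 rxF only -0.0 radius,yaw 0.1012 -27.4
[ -2.4  25.2 104.4  -0.   50.6 114.9]
```

View pics/t3.png

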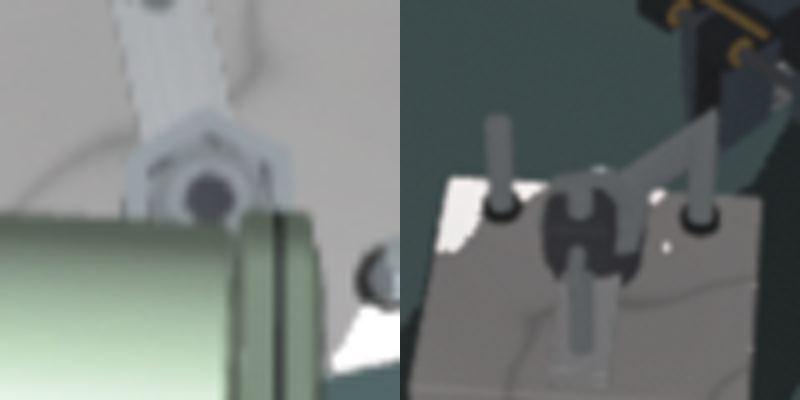

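The ring sits around the nut in both views, and the handle is just short of the left post. I'll ease back into the play, lift off, turn back 60° and refit.

```bash
sed -i 's/C=np.array(\[645.7/C=np.array([645.1/' h.py; python3 - <<'E'
from h import *
table([3.5,7,17,27,37,47,57,67],[555.9,-11.9])
E
```

```text
3.5 [-2.7 -5.5]; 7 [ -5.  -11.2]; 17 [ -9.7 -28.1]; 27 [-11.4 -45.6]; 37 [-10.1 -63.1]; 47 [ -5.7 -80.1]; 57 [  1.5 -96. ]; 67 [  11.5 -110.5];
```

Emit:
drive_tool:
  plan:
    - [0,0,3.5,-2.7,-5.5,0,10]
    - [0,0,7,-5,-11.2,0,10]
    - [0,0,7,-5,-11.2,15,10]
    - [0,0,7,-5,-11.2,35,10]
    - [0,0,17,-9.7,-28.1,35,10]
    - [0,0,27,-11.4,-45.6,35,10]
    - [0,0,37,-10.1,-63.1,35,10]
    - [0,0,47,-5.5,-80.1,35,10]
    - [0,0,57,2.5,-96,35,10]
    - [0,0,67,13,-110.8,35,10]

```text
time_s: 11.45
ee_pos: [570.1, -123.8, 91.0]
ee_rot: [-21.6, 89.8, -71.6]
force: [0.9, 0.6, -2.0]
gripper_width: 13.7
```

Emit:
drive_tool:
  plan:
    - [0,0,0,0,0,0,10]
    - [0,0,0,0,0,0,10]

```text
time_s: 11.7
ee_pos: [570.2, -123.6, 91.6]
ee_rot: [-9.7, 89.8, -59.8]
force: [-0.6, -0.1, -2.6]
gripper_width: 13.8
```

```bash
python3 - <<'E'
from h import *
moment()
im=grab_frame("top")[:,:,::-1]; sc=grab_frame("scene")[:,:,::-1]
cv2.imwrite("pics/t4.png",np.hstack([cv2.resize(im[188:248,320:380],(400,400),interpolation=cv2.INTER_CUBIC),cv2.resize(sc[205:305,240:340],(400,400),interpolation=cv2.INTER_CUBIC)]))
E
```

```text
t 11.7 pos [ 570.2 -123.6   91.6] jaw yaw -50.11 down [ 0.002 -0.004 -1.   ] w 13.8 F [-0.6 -0.1 -2.6] T [-0.09  0.14 -0.05]
moment on nut ccw+? -0.08 rxF only -0.03 radius,yaw 0.0992 41.0
```

View pics/t4.png

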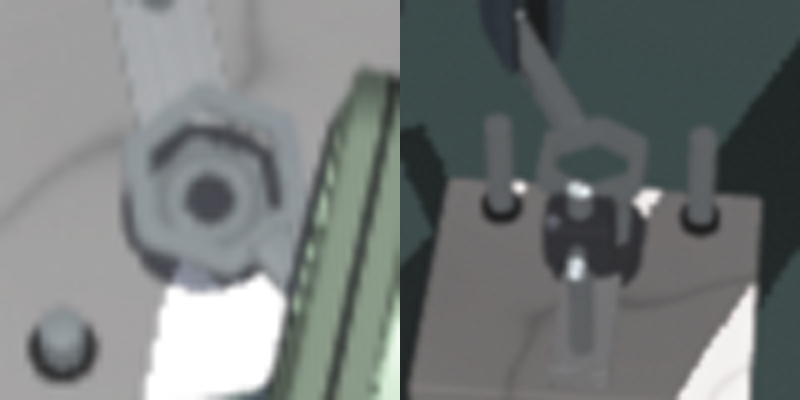

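The ring is centred over the stud in the top panel, at about (214,183), with its hexagon parallel to the nut's, so I'll lower it.

Emit:
drive_tool:
  plan:
    - [0,0,0,-1,0.6,-10,10]
    - [0,0,0,-1,0.6,-18,10]
    - [0,0,0,-1,0.6,-24,10]
    - [0,0,0,-1,0.6,-26,10]
    - [0,0,0,-1,0.6,-28,10]
    - [0,0,0,-1,0.6,-30,10]
    - [0,0,0,-1,0.6,-31,10]

```text
time_s: 12.68
ee_pos: [568.9, -122.7, 60.3]
ee_rot: [-17.4, 89.8, -67.4]
force: [-0.5, 0.4, -2.8]
gripper_width: 13.9
```

```bash
python3 -c "
from h import *
moment()"
```

```text
t 12.68 pos [ 568.9 -122.7   60.3] jaw yaw -50.04 down [ 0.002 -0.004 -1.   ] w 13.9 F [-0.5  0.4 -2.8] T [-0.18  0.24  0.02]
moment on nut ccw+? -0.04 rxF only -0.06 radius,yaw 0.0997 40.1
```

```bash
python3 -c "
from h import *
table([-5,-10,-15,-20,-26],[568.9,-122.7])"
```

```text
-5 [-5.3  6.9]; -10 [-10.   14.2]; -15 [-14.   21.9]; -20 [-17.4  29.9]; -26 [-20.4  39.9];
```

Emit:
drive_tool:
  plan:
    - [0,0,0,0,0,-1.5,10]
    - [0,0,0,0,0,-3,10]
    - [0,0,0,0,0,-4.5,10]
    - [0,0,0,0,0,-5.5,10]
    - [0,0,0,0,0,-5.5,10]

```text
time_s: 13.3
ee_pos: [568.9, -122.7, 54.7]
ee_rot: [-18.7, 89.8, -68.7]
force: [0.0, 0.5, -3.1]
gripper_width: 13.5
```

Emit:
drive_tool:
  plan:
    - [0,0,-5,-5.3,6.9,0,10]
    - [0,0,-10,-10,14.2,0,10]
    - [0,0,-15,-14,21.9,0,10]
    - [0,0,-20,-17.4,29.9,0,10]
    - [0,0,-26,-20.4,39.9,0,10]
    - [0,0,-26,-20.4,39.9,0,10]

```text
time_s: 14.05
ee_pos: [547.7, -82.8, 54.6]
ee_rot: [-35.3, 89.7, -111.2]
force: [-1.5, -2.1, -2.3]
gripper_width: 13.8
```

```bash
python3 -c "
from h import *
moment()
table([-2.5*i for i in range(1,13)],state()['ee_pos'][:2])"
```

```text
t 14.05 pos [547.7 -82.8  54.6] jaw yaw -75.9 down [-0.002 -0.005 -1.   ] w 13.8 F [-1.5 -2.1 -2.3] T [-0.38  0.59  0.02]
moment on nut ccw+? 0.19 rxF only 0.17 radius,yaw 0.1004 14.0
-2.5 [-1.   4.3]; -5.0 [-1.7  8.6]; -7.5 [-2.3 12.9]; -10.0 [-2.7 17.3]; -12.5 [-2.9 21.7]; -15.0 [-3. 26.]; -17.5 [-2.8 30.4]; -20.0 [-2.4 34.8]; -22.5 [-1.9 39.1]; -25.0 [-1.1 43.4]; -27.5 [-0.2 47.7]; -30.0 [ 0.9 51.9];
```

Emit:
drive_tool:
  plan:
    - [0,0,-1.2,-0.5,2.1,0,10]
    - [0,0,-2.5,-1,4.3,0,10]
    - [0,0,-2.5,-1,4.3,0,10]

```text
time_s: 14.42
ee_pos: [546.7, -78.6, 54.6]
ee_rot: [-34.2, 89.7, -112.6]
force: [-0.6, -1.7, -3.0]
gripper_width: 13.5
```

```bash
python3 -c "
from h import *
moment()"
```

```text
t 14.43 pos [546.7 -78.6  54.6] jaw yaw -78.39 down [-0.002 -0.005 -1.   ] w 13.5 F [-0.6 -1.7 -3. ] T [-0.37  0.44  0.17]
moment on nut ccw+? 0.32 rxF only 0.15 radius,yaw 0.1004 11.5
```

Emit:
drive_tool:
  plan:
    - [0,0,-1.2,-0.4,2.1,0,10]
    - [0,0,-2.5,-0.7,4.3,0,10]
    - [0,0,-2.5,-0.7,4.3,0,10]

```text
time_s: 14.8
ee_pos: [545.9, -74.2, 54.6]
ee_rot: [-35.7, 89.7, -116.6]
force: [-1.3, -2.2, -3.2]
gripper_width: 13.8
```

```bash
python3 -c "
from h import *
moment()"
```

```text
t 14.8 pos [545.9 -74.2  54.6] jaw yaw -80.9 down [-0.002 -0.005 -1.   ] w 13.8 F [-1.3 -2.2 -3.2] T [-0.38  0.4   0.09]
moment on nut ccw+? 0.29 rxF only 0.2 radius,yaw 0.1004 9.0
```

Emit:
drive_tool:
  plan:
    - [0,0,-1.2,-0.3,2.1,0,10]
    - [0,0,-2.5,-0.6,4.3,0,10]
    - [0,0,-2.5,-0.6,4.3,0,10]

```text
time_s: 15.18
ee_pos: [545.3, -69.8, 54.6]
ee_rot: [-35.2, 89.7, -118.6]
force: [-0.5, -1.6, -3.0]
gripper_width: 13.5
```

```bash
python3 -c "
from h import *
moment()"
```

```text
t 15.18 pos [545.3 -69.8  54.6] jaw yaw -83.41 down [-0.003 -0.005 -1.   ] w 13.5 F [-0.5 -1.6 -3. ] T [-0.34  0.5   0.05]
moment on nut ccw+? 0.21 rxF only 0.15 radius,yaw 0.1004 6.5
```

Emit:
drive_tool:
  plan:
    - [0,0,-1.2,-0.2,2.2,0,10]
    - [0,0,-2.5,-0.4,4.4,0,10]
    - [0,0,-2.5,-0.4,4.4,0,10]

```text
time_s: 15.55
ee_pos: [544.9, -65.3, 54.6]
ee_rot: [-35.0, 89.7, -120.9]
force: [-0.8, -1.7, -2.3]
gripper_width: 13.9
```

```bash
python3 -c "
from h import *
moment()"
```

```text
t 15.55 pos [544.9 -65.3  54.6] jaw yaw -85.93 down [-0.003 -0.005 -1.   ] w 13.9 F [-0.8 -1.7 -2.3] T [-0.39  0.49  0.01]
moment on nut ccw+? 0.18 rxF only 0.17 radius,yaw 0.1004 3.9
```

Emit:
drive_tool:
  plan:
    - [0,0,-1.2,-0.1,2.2,0,10]
    - [0,0,-2.5,-0.2,4.4,0,10]
    - [0,0,-2.5,-0.2,4.4,0,10]

```text
time_s: 15.92
ee_pos: [544.7, -61.0, 54.6]
ee_rot: [-33.5, 89.7, -121.9]
force: [-1.8, -2.8, -2.0]
gripper_width: 13.5
```

```bash
python3 -c "
from h import *
moment()"
```

```text
t 15.93 pos [544.7 -61.   54.6] jaw yaw -88.42 down [-0.003 -0.005 -1.   ] w 13.5 F [-1.8 -2.8 -2. ] T [-0.63  0.53  0.09]
moment on nut ccw+? 0.37 rxF only 0.28 radius,yaw 0.1005 1.4
```

Emit:
drive_tool:
  plan:
    - [0,0,-0.6,0,1.1,0,10]
    - [0,0,-1.2,0,2.2,0,10]
    - [0,0,-1.2,0,2.2,0,10]

```text
time_s: 16.3
ee_pos: [544.6, -59.0, 54.6]
ee_rot: [-32.2, 89.6, -121.8]
force: [-1.5, -4.6, -2.8]
gripper_width: 13.7
```

```bash
python3 -c "
from h import *
moment()"
```

```text
t 16.3 pos [544.6 -59.   54.6] jaw yaw -89.62 down [-0.003 -0.005 -1.   ] w 13.7 F [-1.5 -4.6 -2.8] T [-0.82  0.52  0.17]
moment on nut ccw+? 0.62 rxF only 0.46 radius,yaw 0.1005 0.3
```

Emit:
drive_tool:
  plan:
    - [0,0,-0.4,0,0.7,0,10]
    - [0,0,-0.8,0,1.4,0,10]
    - [0,0,-0.8,0,1.4,0,10]
    - [0,0,-0.8,0,1.4,0,10]

```text
time_s: 16.8
ee_pos: [544.6, -57.6, 54.6]
ee_rot: [-31.9, 89.6, -122.4]
force: [-1.7, -4.4, -2.4]
gripper_width: 13.8
```

```bash
python3 -c "
from h import *
moment()"
```

```text
t 16.8 pos [544.6 -57.6  54.6] jaw yaw -90.41 down [-0.003 -0.005 -1.   ] w 13.8 F [-1.7 -4.4 -2.4] T [-0.93  0.55  0.25]
moment on nut ccw+? 0.7 rxF only 0.45 radius,yaw 0.1005 -0.5
```

Emit:
drive_tool:
  plan:
    - [0,0,-0.5,0,0.9,0,10]
    - [0,0,-1,0,1.8,0,10]
    - [0,0,-1,0,1.8,0,10]
    - [0,0,-1,0,1.8,0,10]

```text
time_s: 17.3
ee_pos: [544.6, -55.9, 54.7]
ee_rot: [-29.5, 89.6, -120.9]
force: [-2.3, -4.5, -2.8]
gripper_width: 13.6
```

```bash
python3 -c "
from h import *
moment()"
```

```text
t 17.3 pos [544.6 -55.9  54.7] jaw yaw -91.41 down [-0.003 -0.006 -1.   ] w 13.6 F [-2.3 -4.5 -2.8] T [-0.89  0.5   0.35]
moment on nut ccw+? 0.8 rxF only 0.45 radius,yaw 0.1005 -1.5
```

Emit:
drive_tool:
  plan:
    - [0,0,-0.5,0,0.9,0,10]
    - [0,0,-1,0,1.8,0,10]
    - [0,0,-1,0,1.8,0,10]
    - [0,0,-1,0,1.8,0,10]

```text
time_s: 17.8
ee_pos: [544.7, -54.4, 54.7]
ee_rot: [-26.7, 89.6, -119.0]
force: [-1.0, -5.9, -2.7]
gripper_width: 13.9
```

```bash
python3 - <<'E'
from h import *
moment()
im=grab_frame("top")[:,:,::-1]; sc=grab_frame("scene")[:,:,::-1]
cv2.imwrite("pics/t5.png",np.hstack([cv2.resize(im[190:270,310:390],(400,400),interpolation=cv2.INTER_CUBIC),cv2.resize(sc[185:285,240:340],(400,400),interpolation=cv2.INTER_CUBIC)]))
E
```

```text
t 17.8 pos [544.7 -54.4  54.7] jaw yaw -92.38 down [-0.003 -0.006 -1.   ] w 13.9 F [-1.  -5.9 -2.7] T [-1.01  0.55  0.42]
moment on nut ccw+? 1.02 rxF only 0.6 radius,yaw 0.1005 -2.4
```

View pics/t5.png

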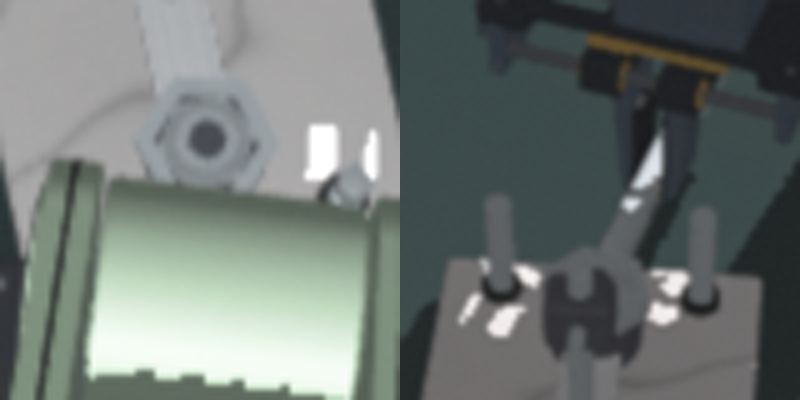

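The top view shows the ring seated and centred on the nut. In the scene view the handle is well clear of both posts, so the moment of about 1.0 N·m comes from the nut's stop. I'll take one small step more and hold it.

Emit:
drive_tool:
  plan:
    - [0,0,-0.5,0,0.9,0,10]
    - [0,0,-0.5,0,0.9,0,10]
    - [0,0,-0.5,0,0.9,0,10]
    - [0,0,-0.5,0,0.9,0,10]

```text
time_s: 18.4
ee_pos: [544.7, -53.6, 54.7]
ee_rot: [-24.7, 89.6, -117.5]
force: [-1.9, -5.2, -2.3]
gripper_width: 13.7
```

```bash
python3 - <<'E'
from h import *
moment()
E
```

```text
t 18.4 pos [544.7 -53.6  54.7] jaw yaw -92.86 down [-0.003 -0.007 -1.   ] w 13.7 F [-1.9 -5.2 -2.3] T [-0.98  0.55  0.48]
moment on nut ccw+? 1.01 rxF only 0.53 radius,yaw 0.1005 -2.8
```

Emit:
drive_tool:
  plan:
    - [0,0,0,0,0.6,0,10]
    - [0,0,0,0,1.2,0,10]
    - [0,0,0,0,1.2,0,10]
    - [0,0,0,0,1.2,0,10]

```text
time_s: 18.9
ee_pos: [544.7, -53.3, 54.7]
ee_rot: [-19.3, 89.5, -112.2]
force: [-2.9, -7.4, -2.4]
gripper_width: 13.3
```

```bash
python3 - <<'E'
from h import *
moment()
E
```

```text
t 18.9 pos [544.7 -53.3  54.7] jaw yaw -92.84 down [-0.003 -0.008 -1.   ] w 13.3 F [-2.9 -7.4 -2.4] T [-1.47  0.54  0.23]
moment on nut ccw+? 0.99 rxF only 0.76 radius,yaw 0.1005 -3.0
```

Emit:
drive_tool:
  plan:
    - [0,0,2,0,-3.6,0,10]
    - [0,0,5,0,-8.8,0,10]
    - [0,0,8,0.2,-14,0,10]
    - [0,0,8,0.2,-14,0,10]

```text
time_s: 19.4
ee_pos: [545.1, -66.7, 54.7]
ee_rot: [-20.1, 89.6, -105.1]
force: [-0.5, -1.8, -4.0]
gripper_width: 13.5
```

```bash
python3 - <<'E'
from h import *
moment()
E
```

```text
t 19.4 pos [545.1 -66.7  54.7] jaw yaw -85.01 down [-0.002 -0.007 -1.   ] w 13.5 F [-0.5 -1.8 -4. ] T [-0.36  0.43 -0.17]
moment on nut ccw+? 0.01 rxF only 0.17 radius,yaw 0.1004 4.7
```

Emit:
drive_tool:
  plan:
    - [0,0,0,0,0,3,10]
    - [0,0,0,0,0,7,10]
    - [0,0,0,0,0,12,10]
    - [0,0,0,0,0,25,10]
    - [0,0,0,0,0,55,10]
    - [0,0,0,0,0,55,10]

```text
time_s: 20.15
ee_pos: [547.5, -66.7, 112.6]
ee_rot: [30.1, 89.5, -54.9]
force: [-0.2, 0.4, -3.8]
gripper_width: 13.5
```

Emit:
drive_tool:
  plan:
    - [0,0,-2,-10,-40,0,10]
    - [0,0,-4,-20,-80,0,10]
    - [0,0,-6,-30,-120,0,10]
    - [0,0,-8,-40,-160,0,10]
    - [0,0,-8,-50,-200,0,10]
    - [0,0,-8,-55,-233,0,10]
    - [0,0,-8,-55,-233,-30,10]
    - [0,0,-8,-55,-233,-60,10]
    - [0,0,-8,-55,-233,-80,10]
    - [0,0,-8,-55,-233,-90,10]

```text
time_s: 21.4
ee_pos: [491.6, -299.0, 20.8]
ee_rot: [18.7, 89.6, -74.3]
force: [-0.0, 0.4, -2.0]
gripper_width: 13.7
```

```bash
python3 - <<'E'
from h import *
tool()
im=grab_frame("top")[:,:,::-1]; sc=grab_frame("scene")[:,:,::-1]
cv2.imwrite("pics/t6.png",np.hstack([cv2.resize(im[200:360,360:520],(400,400),interpolation=cv2.INTER_CUBIC),cv2.resize(sc[160:320,150:310],(400,400),interpolation=cv2.INTER_CUBIC)]))
E
```

```text
t 21.4 pos [ 491.6 -299.    20.8] jaw yaw -93.01 down [ 0.002 -0.006 -1.   ] w 13.7 F [-0.   0.4 -2. ] T [-0.03  0.24 -0.01]
```

View pics/t6.png

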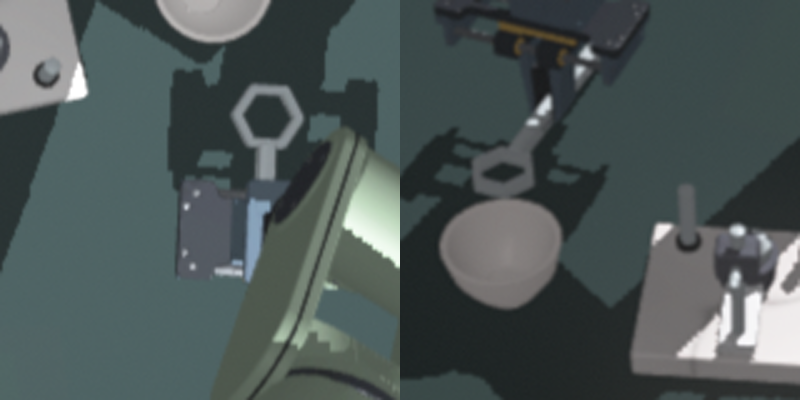

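The spanner hangs level just above the bench with its ring at (267,117) in the top panel, clear of the mortar. I'll lower it and let go.

Emit:
drive_tool:
  plan:
    - [0,0,0,0,0,-6,10]
    - [0,0,0,0,0,-11,10]
    - [0,0,0,0,0,-14,10]
    - [0,0,0,0,0,-16,10]
    - [0,0,0,0,0,-16.5,10]
    - [0,0,0,0,0,-16.5,10]

```text
time_s: 22.25
ee_pos: [492.4, -299.3, 5.4]
ee_rot: [29.3, 89.5, -63.7]
force: [1.8, 1.8, 2.7]
gripper_width: 13.8
```

Emit:
drive_tool:
  plan:
    - [0,0,0,0,0,0,45]
    - [0,0,0,0,0,0,45]
    - [0,0,0,0,0,0,45]
    - [0,0,0,0,0,0,45]
    - [0,0,0,0,0,20,45]
    - [0,0,0,0,0,60,45]
    - [0,0,0,0,0,110,45]
    - [0,0,0,-40,0,150,45]
    - [0,0,0,-80,0,150,45]
    - [0,0,0,-80,0,150,45]

```text
time_s: 23.5
ee_pos: [410.1, -299.0, 156.0]
ee_rot: [26.0, 89.5, -67.1]
force: [0.1, 0.2, 0.4]
gripper_width: 44.8
```

```bash
python3 - <<'E'
from h import *
tool()
im=grab_frame("top")[:,:,::-1]; sc=grab_frame("scene")[:,:,::-1]
cv2.imwrite("pics/t7.png",np.hstack([cv2.resize(im[190:350,340:500],(400,400),interpolation=cv2.INTER_CUBIC),cv2.resize(sc[160:320,150:310],(400,400),interpolation=cv2.INTER_CUBIC)]))
for l in("spanner_grip","spanner_ring","mortar","reagent","beaker"):
    a,b=place_of("scene",l),place_of("top",l)
    if a and b: print(l,*[np.round(q,1) for q in tri(np.array(a[0]["location"])*[640,480],np.array(b[0]["location"])*[640,480])])
E
```

```text
t 23.5 pos [ 410.1 -299.   156. ] jaw yaw -93.11 down [ 0.003 -0.007 -1.   ] w 44.8 F [0.1 0.2 0.4] T [-0.    0.12  0.03]
spanner_grip [ 487.9 -304.     3.7] 7.4
spanner_ring [ 592.9 -303.1    1.2] 0.7
mortar [ 696.7 -254.7    1.6] 5.8
reagent [746.  271.8   3.3] 12.9
beaker [476.7 295.9  -6.1] 5.5
```

View pics/t7.png

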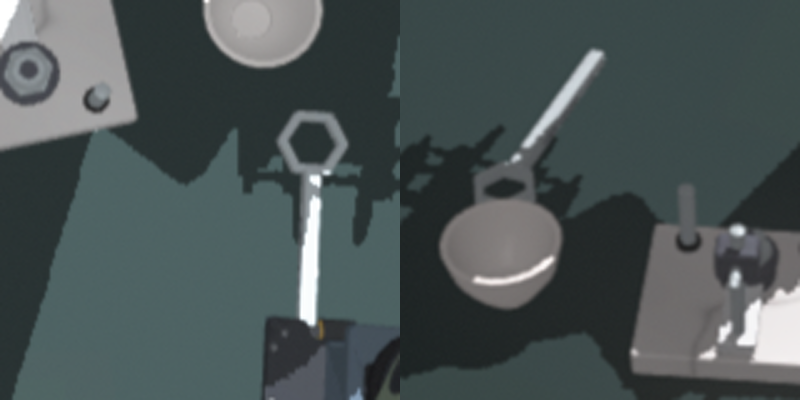

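The spanner lies flat and released beside the stand, the gripper is clear above it, and nothing else has moved. Handing in.

```bash
python3 -c "
from h import *
print(env.job_done()); tool()"
```

```text
the job is handed in; nothing more can be done
None
the job is handed in; nothing more can be done
```

I tightened the nut in two swings, lifting the spanner off and refitting it between them, then laid the spanner flat on the bench beside the mortar and let go. It took about 23.5 s of the 72 s allowed. The hand-in gave no verdict.

**Tightness:** the moment on the nut rose from about 0.2–0.3 N m while running to about 1.0 N m at the end. The last 1.2 mm push moved the hand only 0.3 mm, which fits a solid stop. About 0.24 N m of the final moment was hand twist; the pull on the grip was about 7.5 N. I backed the spanner off in its free play before lifting, and the moment fell to about 0. I didn't measure the nut's angle directly afterwards.

**Clearances:** I never drove the spanner towards a post beyond about 40° from the stand's front. The glassware and mortar readings stayed within 6 mm of their first values, which is the networks' scatter.

**Checks that disagreed:**
- The two camera views disagreed by up to 13 mm on some points, worst for the reagent bottle.
- The networks' height for the released grip was 3.7 mm against the 8 mm it must be, with 7 mm between the two views. The final picture shows the spanner lying flat.

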